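# Clear the shot and take the recipe photo

### The arm

A 6-joint arm with a two-finger parallel gripper is mounted at the origin on a cart in front of the work surface, level with it; the furniture and walls round the work are solid. World frame = base frame: x ahead of the robot, y to its left, z up, the work surface at z = 0. Lengths are in mm, angles in degrees, forces in N, time in s.
With the tool pointing down it reaches from about 350 to 850 mm from the base axis. Payload 8.1 kg.
Tool frame: the origin (TCP) lies at the centre of the arm's flange, where the gripper is bolted on; the fingertips stand 173 mm ahead of it and the grasp point (between the pads) lies 155 mm ahead of it; z points along the fingers, y is the line along which they close (so a half turn about z gives the same grasp; the last joint's range is limited). The gripper opens to 85 mm and grips with 20 to 120 N. Pads are 22 mm wide; open, the fingers measure 114 mm over their backs; the gripper's body (76 mm by 85 mm) begins 54 mm behind the grasp point. The pads swing forward as they close: fully open they stand 13 mm farther back than shut.
Start: joints at [-74.565, 7.471, 85.268, -0, 87.261, -4.893], TCP at [208.462, -562.628, 404.692] pointing down, gripper open.
Joint ranges: [-169.43, 169.43], [-51.17, 129.36], [1.28, 143.12], [-76.62, 256.62], [0, 156.53], [-152.29, 152.29]. Speed limits (degrees/s): [136.94, 136.94, 159.86, 180, 180, 180].

### API

Orientations are given as [roll, pitch, yaw] about the fixed x, y, z axes, in that order (R = Rz(yaw) Ry(pitch) Rx(roll)).
In Python, from bench import * gives the robot as it stands.
- The arm moves only by the shell command python3 -m jog 'ROWS' [FORCE]. ROWS is text: rows parted by semicolons, each of 7 numbers parted by spaces: the shift along the tool's x, y, z scaled (see below), then the turn, a rotation vector about the tool's x, y, z scaled (see below), then the closure, from -1 (fully open) to 1 (shut). In form: tx ty tz wx wy wz hand; .... A call has 1 to 5 rows; each row shifts and turns the commanded pose from where the row before left it, along the tool's axes as they then stand; what a row does not reach is not made up. The controller multiplies each number of a shift by 0.1 m and each number of a turn by 60 degrees. A row lasts 1/8 s, in which the tool goes at most 62.5 mm and 10.7 degrees, less where a joint would pass 70% of its speed; a pose out of reach is approached as far as the arm can. A call with a number of a shift or a turn outside -1 to 1 is refused whole. A call with a gripper value outside its range is refused whole. The fingers move at their own pace and stop on an object; FORCE is the grip in N (left out, the last holds). Time passes only in rows, so rows that do not move let the fingers close. It gives the time, the measured TCP pose, the force, the opening and the grip force at its end, in the units of the state.
- sense(): the state, without advancing time (a new reading comes with each control period).
- snapshot(name): name is "scene" or "top" or "wrist"; returns a dict with "img" (400x640x3 uint8, red, green, blue), "fx", "fy", "cx", "cy" (pixels), "dist" ([k1, k2, p1, p2, k3] as OpenCV has them; the pictures are not rectified), "extrinsics" (4x4, takes a point from camera to world coordinates). Camera axes: x right, y down, z forward; pixel columns grow to the right and rows downward; lengths in mm; the calibration is good to about 2 mm. A picture is of the moment at which its call begins. There is no depth.
- hand_in(): hands the job in; it is judged then, once.
The state is a dict: "time": time; "joint_pos": joint angles; "qd": joint speeds; "joint_efforts": joint torques, N m; "tool_pos": TCP position; "tcp_rot": TCP orientation; "ft_force": force on the tool from outside, world axes, zero at the start; "wrist_torque": the same for the moment, N m; "finger_gap": finger opening in mm; "grip_force": force on a finger pad.
Only numpy, scipy, OpenCV 4.12 (cv2) and the standard library are available. Lean on these libraries where they do the work, as an engineer would, in place of code of your own. Each camera call takes 0.05 s, during which the arm holds its last target. There are 200 camera calls.

### The job

The plate of tomatoes is ready for its recipe photo, but one of the three condiments (wooden pepper mill, clear spice jar or dark spice jar) has been left standing between the camera and the plate: stand that one upright on the free worktop well out of the picture, for instance beside the camera, and leave the other two, the food and the camera where they are. Then take the picture with the red shutter button on the camera: press it gently to its halfway stop, hold it there for about a second while the camera focuses, then press it fully down and let it come up again.

Things in the scene. Friction and masses are not known exactly. Their poses are not given: they have to be found in the camera images.
- camera: Black camera on a table tripod, fixed. Origin on the worktop under it; own z up, own -x the way it looks (level), own +y its right-hand side with grip and shutter button. Body 128 mm wide, pitched 30 deg down; feet at own (112,0), (-29,81), (-29,-81) mm. In the picture is what stands at own x below -0.04 m and within 110 mm either side of own y = 0.
- lens_front (a point): Centre of the front of the lens (62 mm diameter), about 185 mm above the worktop and 68 mm ahead of the camera's origin.
- light_top (a point): Middle of the upper front edge of the flat light panel on the camera's top (112 mm wide in own y, 13 mm thick), about 325 mm above the worktop. It leans 30 deg forward like the camera. Its face is 31 mm behind the shutter button's axis and its edge rises 56 mm above the button's top along that axis, so a gripper straight above the button would strike it.
- shutter_top (a point): Centre of the top of the red shutter button, a 20 mm disc standing about 12 mm proud of the camera's top. Moves with the button; own z is the button's axis, pointing out of the camera: 30 deg from vertical, leaning the way the camera looks. Pressed along -z.
- cap (a joint): First stage of the shutter button, metres along the button's axis: 0 is up, 0.004 is the halfway stop. Sprung: it begins to move at 1 N and reaches the stop at 2.5 N.
- release (a joint): Second stage of the shutter button (cap and all), metres: 0 until the cap is at its halfway stop and the push exceeds 6 N, then 0.004 when fully down, at 8 N. Total travel of the button is thus 8 mm. Both stages spring back by themselves.
- plate: White plate, 184 mm diameter, 16 mm high, fixed, origin under its centre; about 340 mm ahead of the camera. It carries the food.
- tomato_a: Large red tomato on the plate, 71 mm, origin at its underside.
- tomato_b: Smaller red tomato on the plate, 65 mm, origin at its underside.
- garlic: Garlic bulb on the plate, 50 mm wide, 48 mm high, origin at its underside.
- pepper_mill: Dark wooden pepper mill, round, 170 mm high, foot 58 mm wide up to 122 mm height, then a head 49 mm wide from 123 to 159 mm with a 12 mm metal knob on top; 0.18 kg; origin at the centre of its underside, own z up.
- clear_jar: Clear glass spice jar with a paper label and a brown-black cap, round, 42 mm wide, cap 44 mm, 105 mm high; 0.11 kg; origin at the centre of its underside, own z up.
- dark_jar: Dark, nearly black spice jar with a dark lid, round, 44 mm wide (lid 41 mm), 96 mm high; 0.12 kg, standing on the worktop (others like it are up on the wall rack and play no part); origin at the centre of its underside, own z up.
There are look-alikes about, which are no part of the job. What is shaped like the clear_jar but green or turquoise is not meant.

How it is judged:
By the outcome, as a careful person would: the job done as asked, in the order asked, and still so for the second after the job is handed in, with the robot touching nothing.
It also fails if it takes over 54 s, if anything falls off the work surface, if the arm or the gripper's body presses on something with over 40 N, if the wrist force passes 120 N, or if a joint passes its speed limit or range.

## Working session

There is one attempt and no reset: what is moved stays moved. The work goes in short steps, Python scripts to look and compute and a shell command to move; the robot and the scene stay as the last step left them, time stands still between calls to the robot, and variables do not carry over. Pictures are saved under pics/ and viewed, at most 10 in all, crops included, and the job is handed in when it is done.

```bash
mkdir -p pics
cat > h.py <<'E'
from bench import *
import numpy as np, cv2
def cam(s):
    return np.array([[s['fx'],0,s['cx']],[0,s['fy'],s['cy']],[0,0,1.]]),np.array(s['dist'],float),np.array(s['extrinsics'])
def ray(s,u,v):
    K,d,E=cam(s); p=cv2.undistortPoints(np.array([[[u,v]]],float),K,d)[0,0]
    r=E[:3,:3]@np.array([p[0],p[1],1]); return E[:3,3],r/np.linalg.norm(r)
def plane(s,u,v,z):
    o,r=ray(s,u,v); return o+r*(z-o[2])/r[2]
def tri(obs):
    A=np.zeros((3,3));b=np.zeros(3)
    for s,u,v in obs:
        o,r=ray(s,u,v);P=np.eye(3)-np.outer(r,r);A+=P;b+=P@o
    return np.linalg.solve(A,b)
def proj(s,p):
    K,d,E=cam(s);M=np.linalg.inv(E)
    return cv2.projectPoints(np.array([p],float),cv2.Rodrigues(M[:3,:3])[0],M[:3,3],K,d)[0][0,0]
def save(s,n,crop=None,k=1):
    im=s['img'][:,:,::-1]
    if crop: im=im[crop[1]:crop[3],crop[0]:crop[2]]
    cv2.imwrite('pics/'+n,cv2.resize(im,None,fx=k,fy=k,interpolation=cv2.INTER_CUBIC))
E
python3 - <<'E'
from h import *
import pickle
S={n:snapshot(n) for n in('scene','top')}
pickle.dump(S,open('s0.pkl','wb'))
im=np.vstack([S['scene']['img'],S['top']['img']])[:,:,::-1]
for n in S: save(S[n],n+'0.png'); print(n,np.round(S[n]['extrinsics'],2).tolist(),S[n]['fx'])
print(sense())
E
```

```text
scene [[-0.65, -0.36, 0.67, -326.27], [-0.76, 0.28, -0.59, 905.41], [0.02, -0.89, -0.46, 839.92], [0.0, 0.0, 0.0, 1.0]] 485.39904730789203
top [[0.02, -0.99, 0.15, 439.05], [-1.0, -0.02, 0.01, 71.72], [-0.01, -0.15, -0.99, 1321.09], [0.0, 0.0, 0.0, 1.0]] 362.25490680820667
{'time': 0.1, 'joint_pos': array([-7.45648607e+01,  7.51029074e+00,  8.53253173e+01,  2.63380861e-04,
        8.72608867e+01, -4.89141130e+00]), 'qd': array([ 0.06602581,  0.00841512, -0.11873323,  0.03697953,  0.06521555,
       -0.05428976]), 'joint_efforts': array([ 1.50933389e-03, -5.70952463e+01, -5.01942551e+01, -1.20772775e-04,
        8.18010187e-03,  3.76033847e-05]), 'tool_pos': array([ 208.40267151, -562.41477994,  403.73236223]), 'tcp_rot': array([-1.79903879e+02, -8.48997146e-03,  2.03265307e+01]), 'ft_force': array([ 0.41458913,  0.07039441, -0.60634038]), 'wrist_torque': array([-0.00748653,  0.00629941, -0.04737046]), 'grip_force': 0.0, 'finger_gap': 85.47152657589231}
```

View pics/scene0.png

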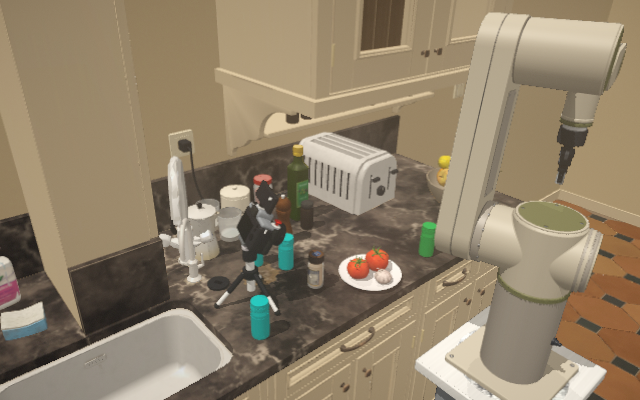

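View pics/top0.png

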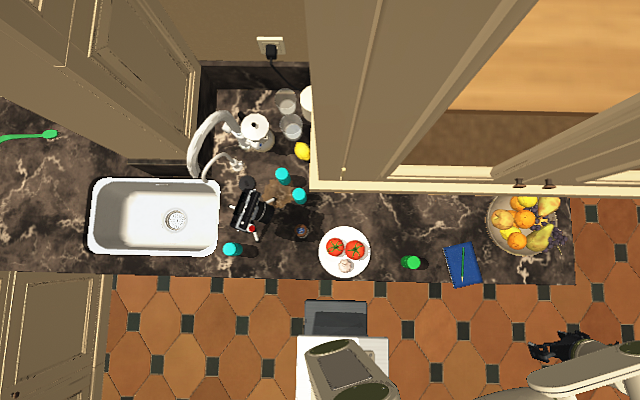

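Scene view: the clear jar candidates are at (316,270) with a brown cap, and teal look-alikes at (260,318), (286,252) and (262,250). The green one is at (428,240). The mill is at about (283,215), the dark jar at (307,217), the camera at (255,240) and the plate at (370,272). In the top view, the brown-capped jar at (302,232) lies on the line from the camera (250,213) to the plate (344,251).

Run:
```python
from h import *
import pickle
S=pickle.load(open('s0.pkl','rb'))
a=S['scene']['img'][165:345,205:345,::-1]; b=S['top']['img'][170:290,215:315,::-1]
a=cv2.resize(a,None,fx=3.3,fy=3.3,interpolation=2)[:594]; b=cv2.resize(b,None,fx=3.3,fy=3.3,interpolation=2)
c=np.zeros((594,a.shape[1]+b.shape[1],3),np.uint8); c[:,:a.shape[1]]=a; c[:b.shape[0],a.shape[1]:]=b
cv2.imwrite('pics/crop.png',c); print(c.shape)
t=S['top']
for n,u,v,z in[('jar cap',302,231,105),('camred',252,229,270),('plate',344,251,16),('teal',298,195,100),('teal2',282,174,100),('teal3',230,249,100)]: print(n,plane(t,u,v,z).round())
```

```text
(594, 792, 3)
jar cap [510. 148. 105.]
camred [503. 283. 270.]
plate [447.   2.  16.]
teal [633. 166. 100.]
teal2 [705. 223. 100.]
teal3 [444. 388. 100.]
```

View pics/crop.png

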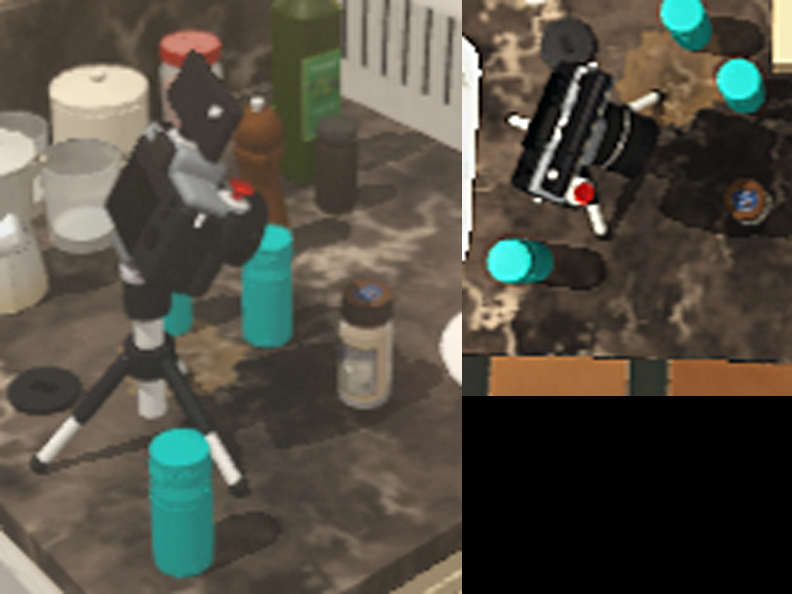

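The crop confirms the choice. The jar with the paper label and brown cap stands on the axis between lens and plate. The mill and dark jar are off to the side behind the teal jars. Next I measure.

Run:
```python
from h import *
import pickle
S=pickle.load(open('s0.pkl','rb'));t=S['top'];s=S['scene']
def cen(S,lo,hi,box):
    h=cv2.cvtColor(S['img'],cv2.COLOR_RGB2HSV);x0,y0,x1,y1=box
    m=cv2.inRange(h,lo,hi)[y0:y1,x0:x1]; y,x=np.nonzero(m); return x.mean()+x0,y.mean()+y0,len(x)
def red(S,box):
    i=S['img'].astype(int);x0,y0,x1,y1=box;i=i[y0:y1,x0:x1];y,x=np.nonzero((i[...,0]>130)&(i[...,1]<70)&(i[...,2]<70));return x.mean()+x0,y.mean()+y0,len(x)
a=red(t,(240,220,262,240));b=red(s,(270,215,290,232));print(a,b)
B=tri([(t,*a[:2]),(s,*b[:2])]);print('button',B.round(1),proj(t,B),proj(s,B))
J=tri([(t,301.7,230.6),(s,316.2,253.8)]);print('jar',J.round(1),plane(t,301.7,230.6,105).round(1),plane(s,316.2,253.8,105).round(1))
print('edge',[plane(t,u,278,0).round() for u in(230,260,290)], 'sink',plane(t,220,240,0).round())
print('plate',plane(s,370,271,16).round(),plane(t,344,251,16).round())
# tripod feet: top crop px -> plane z~5
for n,u,v in[('f1',610,235),('f2',655,95),('f3',513,120)]: print(n,plane(t,(u-462)/3.3+215,v/3.3+170,4).round())
for n,u,v in[('sf1',40,465),('sf2',241,488)]: print(n,plane(s,u/3.3+205,v/3.3+165,4).round())
print('teal3',[plane(s,181/3.3+205,448/3.3+165,z).round() for z in(100,105)])
print('cabinet edge',[plane(t,400,190,z).round() for z in(400,500,600)],)
```

```text
(np.float64(251.71428571428572), np.float64(227.89285714285714), 28) (np.float64(277.8), np.float64(221.76), 25)
button [507.1 287.6 253.7] [251.66576384 227.84608623] [277.87969021 221.77626745]
jar [512.9 150.7 101.2] [511.2 148.9 105. ] [510.3 155.9 105. ]
edge [array([342., 408.,   0.]), array([344., 300.,   0.]), array([347., 192.,   0.])] sink [476. 453.   0.]
plate [444.   2.  16.] [447.   2.  16.]
f1 [475. 306.   4.]
f2 [632. 263.   4.]
f3 [600. 420.   4.]
sf1 [601. 421.   4.]
sf2 [477. 313.   4.]
teal3 [array([447., 389., 100.]), array([442., 392., 105.])]
cabinet edge [array([ 604., -120.,  400.]), array([586., -99., 500.]), array([568., -78., 600.])]
```

```bash
python3 -m jog '0 0 0 0 0 -0.14 -1; 0 0 0 0 0 -0.14 -1; 0 0 0 0 0 -0.14 -1; 0.48 -0.18 0 0 0 0 -1; 0.48 -0.18 0 0 0 0 -1' 30 | tail -1
python3 -m jog '0.48 -0.18 0 0 0 0 -1; 0.48 -0.18 0 0 0 0 -1; 0.48 -0.18 0 0 0 0 -1; 0.48 -0.18 0 0 0 0 -1; 0.48 -0.18 0 0 0 0 -1' | tail -1
cat >> h.py <<'E'
from scipy.spatial.transform import Rotation as Ro
def R():
    return Ro.from_euler('xyz',sense()['tcp_rot'],degrees=True)
def togo(p,Rt=None):
    s=sense();r=R();print('pos',s['tool_pos'].round(1),'rot',s['tcp_rot'].round(1),'f',s['ft_force'].round(1),'t',s['time'],'gap',round(s['finger_gap'],1))
    print('shift units',(r.inv().apply(np.array(p)-s['tool_pos'])/100).round(3))
    if Rt is not None: print('turn units',((r.inv()*Rt).as_rotvec(degrees=True)/60).round(3))
E
python3 -c "
from h import *
togo([512,151,404])"
```

```text
grip_force: 0.0
grip_force: 0.0
pos [ 354.2 -233.   404.4] rot [-180.    -0.    45.5] f [ 1.2 -1.2  0. ] t 1.35 gap 85.5
shift units [ 3.845 -1.565  0.005]
```

```bash
python3 -m jog '0.48 -0.195 0 0 0 0 -1; 0.48 -0.195 0 0 0 0 -1; 0.48 -0.195 0 0 0 0 -1; 0.48 -0.195 0 0 0 0 -1; 0.48 -0.195 0 0 0 0 -1' >/dev/null
python3 -m jog '0.48 -0.195 0 0 0 0 -1; 0.48 -0.195 0 0 0 0 -1; 0.48 -0.195 0 0 0 0 -1; 0 0 0 0 0 0 -1' >/dev/null
python3 -c "
from h import *
import pickle
togo([512,151,404])
w=snapshot('wrist');pickle.dump(w,open('w1.pkl','wb'));save(w,'w1.png')
print(w['extrinsics'].round(2).tolist(), proj(w,[512,151,105]),proj(w,[507,287.6,254]))"
```

```text
pos [511.9 151.6 403.6] rot [-179.9    0.    45.8] f [-0.4 -0.6 -0.5] t 2.475 gap 85.5
shift units [-0.004  0.005 -0.004]
[[0.72, -0.66, -0.22, 568.28], [-0.7, -0.68, -0.22, 210.23], [-0.0, 0.31, -0.95, 372.28], [0.0, 0.0, 0.0, 1.0]] [318.15532379 198.22874296] [66.12296824 78.05325466]
```

View pics/w1.png

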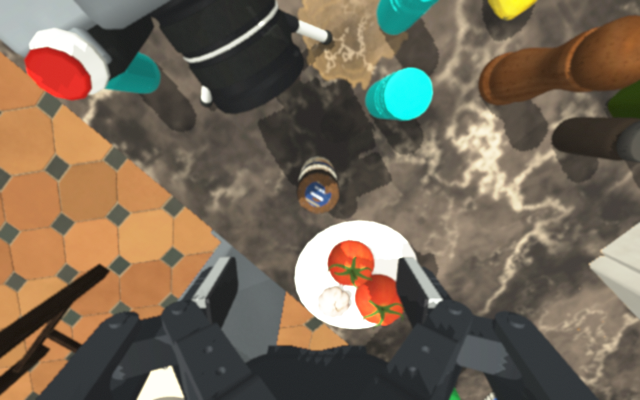

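The wrist view shows the jar cap at about (319,193), as predicted, and the red button at (58,72). The spot around the jar is clear for the fingers.

Run:
```python
from h import *
import pickle
S=pickle.load(open('s0.pkl','rb'));t=S['top'];s=S['scene'];w=pickle.load(open('w1.pkl','rb'))
i=w['img'].astype(int);m=((i[...,0]>150)&(i[...,1]<60)&(i[...,2]<60)).astype(np.uint8);m[130:]=0;m[:,140:]=0
c=max(cv2.findContours(m,0,1)[0],key=cv2.contourArea);e=cv2.fitEllipse(c);print(e)
B=tri([(t,251.7,227.9),(s,277.8,221.8),(w,*e[0])]);print('button',B.round(1),tri([(t,251.7,227.9),(w,*e[0])]).round(1))
print('jar',plane(w,319,193,105).round(1),plane(t,301.7,230.6,105).round(1))
# lens front wrist, plane z=185 ; foot tips
print('foot f2',plane(w,328,38,4).round(1),'f1',plane(w,207,97,4).round(1))
print('plate',plane(w,356,274,16).round(1))
```

```text
((58.2190055847168, 73.23241424560547), (40.418548583984375, 70.80156707763672), 120.89450073242188)
button [506.8 288.5 254.7] [507.4 287.7 257. ]
jar [516.4 154.4 105. ] [511.2 148.9 105. ]
foot f2 [635.2 261.1   4. ] f1 [483.2 319.3   4. ]
plate [451.8   8.1  16. ]
```

```bash
python3 -m jog '0.01 0 0.44 0 0 0 -1; 0 0 0.44 0 0 0 -1; 0 0 0.44 0 0 0 -1; 0 0 0.44 0 0 0 -1; 0 0 0 0 0 0 -1' 30
python3 -m jog '0 0 0 0 0 0 0; 0 0 0 0 0 0 1; 0 0 0 0 0 0 1; 0 0 0 0 0 0 1; 0 0 0 0 0 0 1' 30
python3 -c "
from h import *
togo([390,335,229])"
```

```text
time: 3.15
tool_pos: [509.8, 147.9, 224.8]
tcp_rot: [-179.7, 0.4, 45.5]
ft_force: [-0.3, -0.3, 0.5]
finger_gap: 85.8
grip_force: 0.0
time: 3.78
tool_pos: [513.5, 149.7, 231.2]
tcp_rot: [179.9, -0.2, 45.5]
ft_force: [-1.5, -0.5, 7.3]
finger_gap: 43.5
grip_force: 29.3
pos [513.5 149.7 231.2] rot [179.9  -0.2  45.5] f [-1.5 -0.5  7.3] t 3.775 gap 43.5
shift units [ 0.458 -2.179  0.018]
```

```bash
python3 -m jog '0 0 -0.2 0 0 0 1; 0 0 -0.3 0 0 0 1; -0.17 -0.31 0 0 0 0 1; -0.17 -0.31 0 0 0 0 1; -0.17 -0.31 0 0 0 0 1' | grep -v rot
python3 -m jog '0.24 -0.31 0 0 0 0 1; 0.24 -0.31 0 0 0 0 1; 0.24 -0.31 0 0 0 0 1; 0.24 -0.31 0 0 0 0 1; 0 0 0 0 0 0 1'| grep -v rot
python3 -c "
from h import *
togo([390,335,229])
s=snapshot('scene');save(s,'carry.png',(180,170,420,350),3)"
```

```text
time: 4.4
tool_pos: [409.4, 178.4, 279.4]
ft_force: [0.6, 0.7, -1.1]
finger_gap: 43.5
grip_force: 31.1
time: 5.03
tool_pos: [388.5, 335.8, 279.6]
ft_force: [1.0, -0.4, -1.9]
finger_gap: 43.2
grip_force: 31.3
pos [388.5 335.8 279.6] rot [-1.80e+02 -1.00e-01  4.57e+01] f [ 1.  -0.4 -1.9] t 5.025 gap 43.2
shift units [0.004 0.016 0.506]
```

View pics/carry.png

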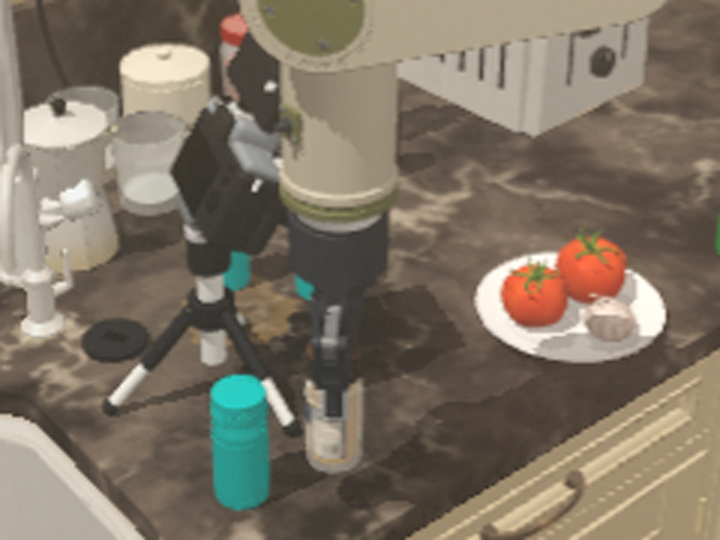

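The jar is held upright next to the teal look-alike, above free worktop, and the plate is untouched. I lower it gently.

```bash
python3 -m jog '0 0 0.25 0 0 0 1; 0 0 0.18 0 0 0 1; 0 0 0 0 0 0 1; 0 0 0.03 0 0 0 1; 0 0 0 0 0 0 1'| grep -v rot
python3 -m jog '0 0 0.02 0 0 0 1; 0 0 0 0 0 0 1'| grep -v rot
```

```text
time: 5.7
tool_pos: [389.3, 333.6, 233.3]
ft_force: [0.7, -0.3, -1.6]
finger_gap: 43.7
grip_force: 31.2
time: 5.95
tool_pos: [389.3, 333.8, 231.3]
ft_force: [0.7, 0.4, 1.0]
finger_gap: 43.5
grip_force: 31.0
```

```bash
python3 -m jog '0 0 0.01 0 0 0 1; 0 0 0 0 0 0 1; 0 0 0 0 0 0 0; 0 0 0 0 0 0 -0.6; 0 0 0 0 0 0 -0.6'| grep -v rot
python3 -m jog '0 0 0 0 0 0 -0.6; 0 0 -0.2 0 0 0 -0.6; 0 0 -0.5 0 0 0 -0.6;0 0 -0.5 0 0 0 -0.6;0 0 -0.5 0 0 0 -0.6'| grep -v rot
python3 -c "
from h import *
w=snapshot('wrist');save(w,'w2.png');togo([0,0,0])
s=snapshot('scene');h=s['img'];
print(proj(w,[389,334,105]))"
```

```text
time: 6.58
tool_pos: [388.9, 333.5, 229.6]
ft_force: [0.2, -0.1, -0.4]
finger_gap: 68.2
grip_force: 0.0
time: 7.2
tool_pos: [388.8, 333.4, 401.1]
ft_force: [1.5, -0.1, 0.3]
finger_gap: 68.1
grip_force: 0.0
pos [389.9 334.2 409.2] rot [179.9  -0.6  45.5] f [1.  0.6 7.1] t 7.25 gap 68.3
shift units [-5.157 -0.449  4.041]
[316.95867635 198.2077903 ]
```

View pics/w2.png

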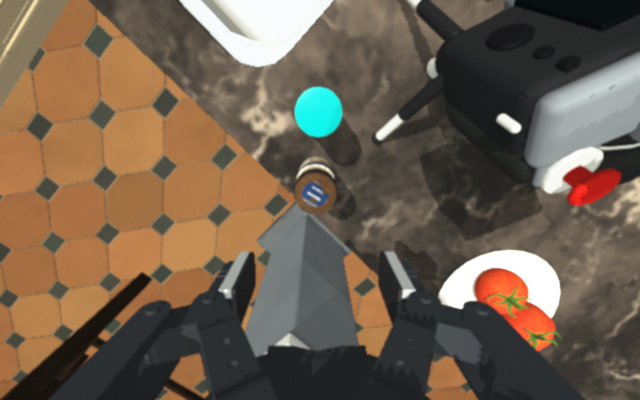

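The jar stands upright at (316,190) beside the teal look-alike at (318,112), clear of the edge. Next I go to a standoff on the button axis with the fingers shut.

```bash
python3 -m jog '-0.34 0.38 -0.18 0 0 0 1; -0.34 0.38 -0.18 0 0 0 1; -0.34 0.38 -0.18 0 0 0 1; 0 0 0 0 0 0 1; 0 0 0 0 0 0 1' | grep -v rot
cat >> h.py <<'E'
def press(yaw=71,tilt=32,ax=30):
    c,s=np.cos(np.radians(yaw)),np.sin(np.radians(yaw)); X=np.array([c,s,0]);Y=np.array([-s,c,0]);Z=np.array([0,0,1.])
    r=lambda t:np.radians(t)
    a=-np.sin(r(ax))*X+np.cos(r(ax))*Z
    tz=np.sin(r(tilt))*X-np.cos(r(tilt))*Z
    return a,Ro.from_matrix(np.column_stack([np.cross(-Y,tz),-Y,tz])),tz
E
python3 -c "
from h import *
a,Rt,tz=press()
B=np.array([507,288,256])
T=B+60*a-173*tz;print(T)
togo(T,Rt)"
```

```text
time: 7.92
tool_pos: [398.9, 180.9, 453.2]
ft_force: [1.0, 0.4, -0.5]
finger_gap: 0.1
grip_force: 0.0
[467.38615859 172.95305087 454.67384486]
pos [398.9 180.9 453.2] rot [-180.    -0.    45.5] f [ 1.   0.4 -0.5] t 7.925 gap 0.1
shift units [ 0.423  0.544 -0.015]
turn units [ 0.118  0.524 -0.414]
```

```bash
python3 -m jog '0 0 0 0.024 0.105 -0.083 1; 0 0 0 0.024 0.105 -0.083 1; 0 0 0 0.023 0.105 -0.083 1; 0 0 0 0.023 0.105 -0.083 1; 0 0 0 0.023 0.104 -0.083 1' | grep -v rot
python3 -c "
from h import *
a,Rt,tz=press()
B=np.array([507,288,256])
T=B+60*a-173*tz
togo(T,Rt);print(sense()['joint_pos'].round())"
```

```text
time: 8.55
tool_pos: [398.5, 182.1, 452.8]
ft_force: [-0.5, 0.5, -0.4]
finger_gap: -0.1
grip_force: 0.0
pos [398.5 182.1 452.8] rot [179.9 -32.2  71.4] f [-0.5  0.5 -0.4] t 8.55 gap -0.1
shift units [0.122 0.682 0.056]
turn units [-0.002 -0.003  0.005]
[  5. -30. 116.  29.  81.  23.]
```

```bash
python3 -m jog '0.06 0.34 0.03 0 0 0 1; 0.06 0.34 0.03 0 0 0 1; 0 0 0 0 0 0 1; 0 0 0 0 0 0 1' | grep -v rot
python3 -c "
from h import *
import pickle
a,Rt,tz=press()
B=np.array([507,288,256])
T=B+60*a-173*tz
togo(T,Rt)
w=snapshot('wrist');pickle.dump(w,open('w3.pkl','wb'));save(w,'w3.png')
print(proj(w,B),proj(w,B+10*a), proj(w,sense()['tool_pos']+173*tz))"
```

```text
time: 9.05
tool_pos: [467.1, 172.4, 454.0]
ft_force: [0.9, 0.3, 0.1]
finger_gap: 0.2
grip_force: 0.0
pos [467.1 172.4 454. ] rot [-180.   -31.9   71.1] f [0.9 0.3 0.1] t 9.05 gap 0.2
shift units [ 0.009  0.001 -0.002]
turn units [-0.002  0.001  0.002]
[317.2952352  223.60892293] [317.30252459 228.24481195] [316.95449765 261.20466943]
```

View pics/w3.png

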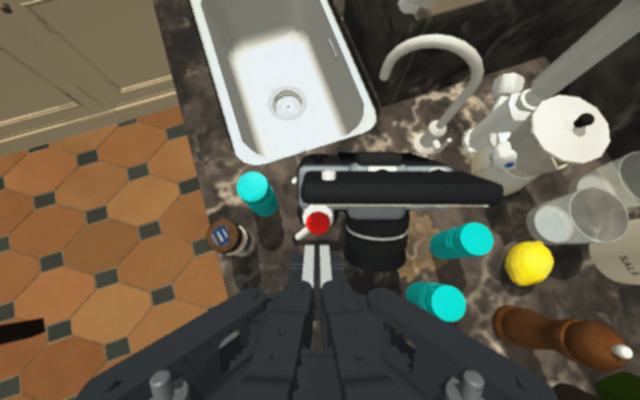

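The wrist view shows the red button at (318,223), right where predicted, with the shut fingertips at (318,245) heading for it and the light panel edge at row 187–205 behind. I approach along the axis.

```bash
cat > f.py <<'E'
from h import *
a,Rt,tz=press(); s=sense(); tip=s['tool_pos']+173*tz; B=np.array([507,288,256])
print('t',s['time'],'F axis',round(s['ft_force']@a,2),'f',s['ft_force'].round(1),'height over est.',round((tip-B)@a,1),'lateral own x,y',((tip-B)@Rt.as_matrix()[:,0]).round(1),((tip-B)@Rt.as_matrix()[:,1]).round(1),'tau',s['wrist_torque'].round(2))
E
python3 -m jog '-0.01 0 0.25 0 0 0 1; -0.01 0 0.2 0 0 0 1; 0 0 0.03 0 0 0 1; 0 0 0 0 0 0 1; 0 0 0 0 0 0 1' >/dev/null; python3 f.py
python3 -m jog '0 0 0.02 0 0 0 1; 0 0 0 0 0 0 1' >/dev/null; python3 f.py
python3 -m jog '0 0 0.02 0 0 0 1; 0 0 0 0 0 0 1' >/dev/null; python3 f.py
python3 -m jog '0 0 0.02 0 0 0 1; 0 0 0 0 0 0 1' >/dev/null; python3 f.py
python3 -c "
from h import *
w=snapshot('wrist');save(w,'w4.png',(220,130,420,290),3)"
```

```text
t 9.725 F axis -0.26 f [-0.4 -0.5 -0.7] height over est. 14.0 lateral own x,y -0.3 0.7 tau [-0.19  0.07 -0.01]
t 9.975 F axis -0.07 f [-0.1 -0.  -0.1] height over est. 11.2 lateral own x,y -0.9 0.8 tau [-0.21  0.05 -0.01]
t 10.225 F axis -0.16 f [ 0.2 -0.5 -0.4] height over est. 8.8 lateral own x,y -1.0 0.7 tau [-0.21  0.09 -0.03]
t 10.475 F axis -0.31 f [-0.  -0.5 -0.6] height over est. 6.8 lateral own x,y -1.0 0.6 tau [-0.2   0.07  0.04]
```

View pics/w4.png

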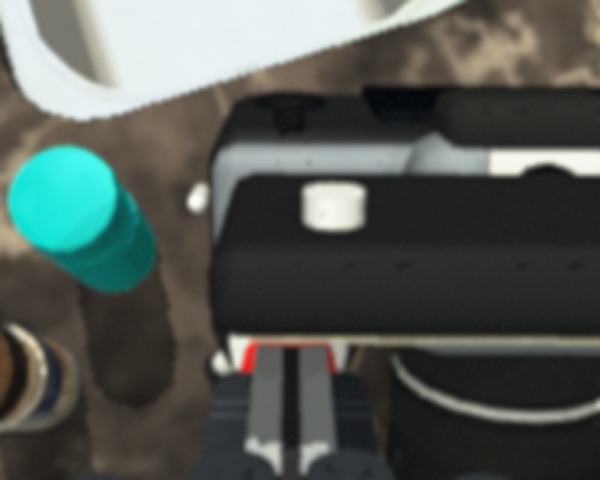

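The fingertips at (290,350) in the crop are centred over the red disc, and the panel is clear. I step down in 1 mm steps, watching force.

```bash
for i in 1 2 3 4 5 6; do python3 -m jog '0 0 0.01 0 0 0 1; 0 0 0 0 0 0 1' >/dev/null; python3 f.py|cut -c1-100; done
```

```text
t 10.775 F axis 0.37 f [-0.6 -0.   0.3] height over est. 5.9 lateral own x,y -0.9 0.7 tau [-0.24  0.
t 11.025 F axis -0.2 f [ 0.4  0.  -0.1] height over est. 4.9 lateral own x,y -0.9 0.7 tau [-0.24  0.
t 11.275 F axis -0.0 f [-1.   0.5  0.1] height over est. 3.9 lateral own x,y -0.9 0.7 tau [-0.25  0.
t 11.525 F axis 1.67 f [-0.5 -1.2  1.2] height over est. 3.0 lateral own x,y -0.8 0.7 tau [-0.29  0.
t 11.775 F axis 1.95 f [-0.7 -0.6  1.8] height over est. 2.0 lateral own x,y -0.8 0.7 tau [-0.3   0.
t 12.025 F axis 1.21 f [ 0.7 -0.8  1.1] height over est. 1.0 lateral own x,y -0.9 0.7 tau [-0.31  0.
```

```bash
python3 -m jog '0 0 0.01 0 0 0 1; 0 0 0 0 0 0 1' >/dev/null; python3 f.py
python3 -m jog '0 0 0.005 0 0 0 1; 0 0 0 0 0 0 1' >/dev/null; python3 f.py
```

```text
t 12.275 F axis 1.82 f [-0.9 -1.4  1.2] height over est. -0.0 lateral own x,y -0.9 0.7 tau [-0.37  0.11 -0.03]
t 12.525 F axis 2.07 f [ 0.1 -2.3  1.1] height over est. -0.5 lateral own x,y -0.9 0.7 tau [-0.38  0.15 -0.04]
```

```bash
for i in 1 2; do python3 -m jog '0 0 0.003 0 0 0 1; 0 0 0 0 0 0 1' >/dev/null; python3 f.py; done
```

```text
t 12.775 F axis 1.79 f [-0.4 -2.2  0.8] height over est. -0.8 lateral own x,y -0.9 0.8 tau [-0.38  0.08  0.01]
t 13.025 F axis 3.67 f [-2.2 -3.1  2.2] height over est. -1.0 lateral own x,y -0.9 0.8 tau [-0.52  0.23 -0.03]
```

```bash
for i in 1 2 3 4; do python3 -m jog '0 0 0 0 0 0 1; 0 0 0 0 0 0 1' >/dev/null; python3 f.py; done
```

```text
t 13.275 F axis 5.32 f [-1.1 -3.7  3.9] height over est. -1.0 lateral own x,y -0.9 0.7 tau [-0.61  0.26  0.02]
t 13.525 F axis 4.55 f [-1.6 -4.7  2.4] height over est. -1.0 lateral own x,y -0.9 0.7 tau [-0.55  0.24  0.09]
t 13.775 F axis 5.42 f [-1.4 -4.8  3.4] height over est. -1.0 lateral own x,y -0.9 0.8 tau [-0.71  0.23 -0.01]
t 14.025 F axis 6.34 f [-2.1 -5.1  4.1] height over est. -1.1 lateral own x,y -0.9 0.8 tau [-0.62  0.21 -0.  ]
```

```bash
python3 -m jog '0 0 -0.001 0 0 0 1; 0 0 0 0 0 0 1' >/dev/null; python3 f.py
python3 -m jog '0 0 0.02 0 0 0 1; 0 0 0.02 0 0 0 1;0 0 0.004 0 0 0 1; 0 0 0 0 0 0 1' >/dev/null; python3 f.py
```

```text
t 14.275 F axis 5.61 f [-0.6 -4.4  4. ] height over est. -1.0 lateral own x,y -0.9 0.7 tau [-0.64  0.16 -0.08]
t 14.775 F axis 8.58 f [-3.7 -6.5  5.6] height over est. -5.2 lateral own x,y -0.9 0.8 tau [-0.82  0.39  0.06]
```

```bash
python3 -m jog '0 0 0.004 0 0 0 1; 0 0 0 0 0 0 1' >/dev/null; python3 f.py
python3 -m jog '0 0 -0.05 0 0 0 1; 0 0 -0.1 0 0 0 1; 0 0 -0.3 0 0 0 1; 0 0 -0.4 0 0 0 1; 0 0 0 0 0 0 1' >/dev/null; python3 f.py
python3 -c "
from h import *
s=snapshot('scene');t=snapshot('top')
a=s['img'][165:345,205:425,::-1];b=t['img'][170:290,200:390,::-1]
c=np.zeros((580,800,3),np.uint8)
a=cv2.resize(a,None,fx=1.9,fy=1.9,interpolation=2);b=cv2.resize(b,None,fx=1.9,fy=1.9,interpolation=2)
c[:a.shape[0],:a.shape[1]]=a;c[:b.shape[0],425:425+b.shape[1]]=b;w=snapshot('wrist')['img'][:,:,::-1]
w=cv2.resize(w,(374,234));c[346:,425-50:749]=w
cv2.imwrite('pics/end.png',c)"
```

```text
t 15.025 F axis 10.66 f [-4.2 -8.8  6.7] height over est. -5.3 lateral own x,y -0.9 0.8 tau [-0.97  0.63  0.16]
t 15.65 F axis 0.01 f [-0.1  0.   0. ] height over est. 82.5 lateral own x,y 0.7 1.1 tau [-0.26  0.11 -0.05]
```

View pics/end.png

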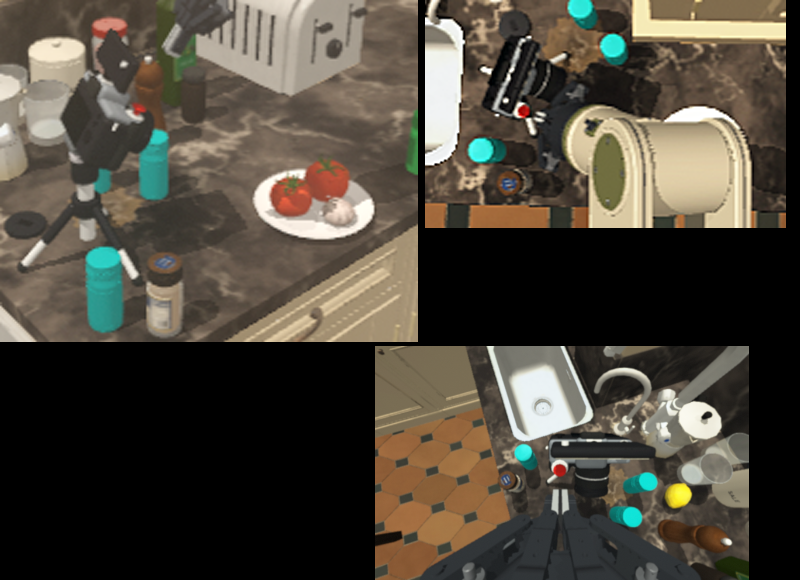

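The jar stands upright at (165,295) beside the camera. The plate, mill and dark jar are in place, the button is up again, and the robot touches nothing.

```bash
python3 -c "
from h import *
print(hand_in())"
```

```text
the job is handed in; nothing more can be done
None
```

The clear spice jar now stands upright beside the camera, out of the picture. The shutter was held at its halfway stop for just over a second, pressed fully down and let up again, and the job is handed in; the result wasn't shown, and near the end of the hold the push read about 6.3 N for a moment, just over the 6 N where the second stage starts.

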